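# Tuck the spare charcoal tin into its counter holder

## Robot

A 6-joint arm with a two-finger parallel gripper is mounted at the origin on a cart in front of the work surface, level with it; the furniture and walls round the work are solid. World frame = base frame: x ahead of the robot, y to its left, z up, the work surface at z = 0. Lengths are in m, angles in rad, forces in N, time in s.
With the tool pointing down it reaches from about 0.3 to 0.775 m from the base axis. Payload 14.6 kg.
Tool frame: the origin (TCP) lies on the mounting face of the last link; the fingertips stand 199 mm ahead of it and the grasp point (between the pads) lies 180 mm ahead of it; z points along the fingers, y is the line along which they close (so a half turn about z gives the same grasp; the last joint's range is limited). The gripper opens to 94 mm and grips with 3 to 60 N. Pads are 16 mm wide; open, the fingers measure 119 mm over their backs; the gripper's body (75 mm by 177 mm) begins 78 mm behind the grasp point.
Start: joints at [-1.374, 0.3, 1.521, -0, 1.321, -0.067], TCP at [0.143, -0.531, 0.405] pointing down, gripper open.
Joint ranges: [-3.03, 3.03], [-0.79, 2.21], [0.23, 2.52], [-1.04, 4.18], [0, 3.07], [-2.55, 2.55]. Speed limits (rad/s): [2.22, 2.22, 2.57, 3.14, 3.14, 3.14].

## Interface

Orientations are given as [roll, pitch, yaw] about the fixed x, y, z axes, in that order (R = Rz(yaw) Ry(pitch) Rx(roll)).
In Python, from workcell import bot gives the robot as it stands.
- The arm moves only by the tool move_tool, called after "Emit:" as name(argument=value, ...) on one line, values as JSON. Schema: {"type":"object","properties":{"increments":{"type":"string"},"aperture":{"type":"number"},"grip_force":{"type":"number"},"only":{"type":"string"},"quiet":{"type":"boolean"},"lines":{"type":"string"}},"required":["increments"],"additionalProperties":false}. increments is a string of 1 to 8 rows, one to a line, with the numbers parted by commas; each row has 4 numbers: dx, dy, dz in shares of the most that a row can go, 1 being 62.5 mm, then a turn about the tool's z in a scale on which 1.0 is 2 pi rad; each row shifts and turns the commanded pose from where the row before left it, along the tool's axes as they then stand; what a row does not reach is not made up. A row lasts 1/8 s, in which the tool goes at most 0.0625 m and 0.188 rad, less where a joint would pass 70% of its speed; a pose out of reach is approached as far as the arm can. aperture is the finger opening in m, set as the call begins (left out keeps the last). The fingers move at their own pace and stop on an object; grip_force is the grip in N (left out, the last holds). Time passes only in rows, so rows that do not move let the fingers close. The tool returns the time, the measured TCP pose, the force, the opening and the grip force at its end. only (a regular expression) keeps the lines of the reply that match it, lines (a string "A,B") keeps lines A to B, and quiet returns only ok. No shift or turn number may pass 1 either way. Input that does not fit is refused with a message, and nothing moves.
- bot.observe(): the state, without advancing time (a new reading comes with each control period).
- bot.camera(name): name is "scene" or "top" or "wrist"; returns (picture, depth): 420x560x3 uint8, red, green, blue; 420x560 float32, m along the optical axis (not along the pixel's ray), 0 where there is no reading.
- bot.camera_info(name): a dict with "fx", "fy", "cx", "cy" (pixels), "dist_coeffs" ([k1, k2, p1, p2, k3] as OpenCV has them; the pictures are not rectified), "eye" and "orientation" of the camera in the world; the wrist camera has in their place "mount" (4x4, takes a point from camera to tool coordinates, whose origin is the TCP and whose axes are the flange's). Camera axes: x right, y up, looking along -z (the intrinsics and any distortion apply to the point x, -y, -z); pixel columns grow to the right and rows downward; lengths in m; the calibration is good to about 2 mm. A picture is of the moment at which its call begins: read the wrist's pose just before it. camera_info takes no time and is no camera call.
- bot.hand_in(): hands the job in; it is judged then, once.
The state is a dict: "t": time; "joints": joint angles; "joint_vel": joint speeds; "joint_torque": joint torques, N m; "tcp_pos": TCP position; "orientation": TCP orientation; "ft_force": force on the tool from outside, world axes, zero at the start; "wrist_torque": the same for the moment, N m; "opening": finger opening in m; "grip_force": force on a finger pad.
Only numpy, scipy, OpenCV 4.12 (cv2) and the standard library are available. Lean on these libraries where they do the work, as an engineer would, in place of code of your own. Each camera call takes 0.05 s, during which the arm holds its last target. There are 200 camera calls.

## Task

Restock the counter holder: pick up the long, flat, narrow tin that lies right of the holder, beside the small carton (not the one at the far left), and tuck it under the holder's sprung steel arm, flat on top of the tin that is already in there, in line with it and pushed fully home to the stop wall. Let go so that the arm holds both tins down.

Things in the scene. Friction and masses are not known exactly. Their poses are not given: they have to be found in the camera images.
- spare_tin: Loose tin to tuck in: long flat closed box, 36 wide (x) x 190 long (y) x 24 mm high, ends alike, 0.08-0.15 kg, flat on the worktop right of the holder beside a shorter, taller carton (38x138x42 mm; the two may swap places). Origin: centre of underside, z up. Hold it across the 36 mm, 60-85 mm from its middle towards the holder's open end, so that the gripper stays clear of the arm's lip.
- holder: Fixed dark wooden base 76 wide (x) x 250 long (y) x 6 mm, origin on the worktop under the tins' place, z up. Open end at its -y; tins go in along its +y. Stop wall: face at y=+98 mm, 52 mm high; a tin fully home has its origin at x=0, y=+3 mm. Cheeks 26 mm high, 47 mm apart, flank the lower tin only. The steel arm runs along x=0 from its hinge at y=+114, z=62 mm.
- stocked_tin: An equal tin (36x190x24 mm), loose, already on the holder's floor under the arm, its length along the holder's y; its underside is 6 mm and its top 30 mm above the worktop. Origin: centre of underside, z up. The spare tin goes flat on top of it, its underside then at 30 mm.
- hold_arm (a joint): Sprung arm's angle, rad: 0 on one tin, 0.28 on two, 0.8 at most. 28 mm wide, slippery. At 0 its foot is at holder y=+30, z=30 mm; its lip flares up from there to a tip at y=-35, z=70 mm (on two tins about z=112). A tin pushed in along +y, up to 10 mm above the lower tin, meets the lip and lifts the arm itself; the foot presses 2-3 N, the push takes under 6 N.

How it is judged:
At the end, for the whole second after the job is handed in: Spare tin at rest, flat (0.1 rad) on the stocked tin (underside 25-36 mm up), in line (0.18 rad, 15 mm sideways), its origin at holder y -15 to +20 mm; arm on it (0.2-0.36 rad); stocked tin on the holder's floor (origin under 12 mm), not past holder y = -15 mm (x of spare_tin in the frame of holder between -0.015 and 0.015 m and y of spare_tin in the frame of holder between -0.015 and 0.02 m and z of spare_tin in the frame of holder between 0.025 and 0.036 m and angle between the y axis of spare_tin and the y axis of holder, either way round below 0.18 rad and angle between spare_tin's own z axis and vertical below 0.1 rad and value of joint hold_arm between 0.2 and 0.36 rad and y of stocked_tin in the frame of holder above -0.015 m and z of stocked_tin in the frame of holder below 0.012 m and linear speed of spare_tin below 0.02 m/s); the robot touches nothing.
It also fails if it takes over 40 s, if anything falls off the work surface, if the arm or the gripper's body presses on something with over 40 N, if the wrist force passes 120 N, or if a joint passes its speed limit or range.

## Working session

There is one attempt and no reset: what is moved stays moved. The work goes in short steps, Python scripts to look and compute and a tool call to move; the robot and the scene stay as the last step left them, time stands still between calls to the robot, and variables do not carry over. Pictures are saved under pics/ and viewed, at most 11 in all, crops included, and the job is handed in when it is done.

```bash
ls; mkdir -p pics; python3 - <<'E'
from workcell import bot
import cv2
s=bot.observe();print(s)
for n in("scene","top"):
    p,d=bot.camera(n);cv2.imwrite(f"pics/{n}0.png",p[:,:,::-1]);print(n,bot.camera_info(n))
E
```

```text
pics
workcell.py
{'t': 0.0, 'joints': array([-1.37359622e+00,  3.00484973e-01,  1.52157854e+00,  8.14283933e-06,
        1.32071391e+00, -6.66217984e-02]), 'joint_vel': array([-0.00100964,  0.0005035 ,  0.00080842, -0.00138947, -0.00026635,
       -0.00075737]), 'joint_torque': array([-5.47925611e-04, -5.31816208e+01, -3.52740633e+01,  7.08180713e-02,
        2.44169187e-02, -1.19804149e-04]), 'tcp_pos': array([ 0.1434048 , -0.53094392,  0.40407966]), 'orientation': array([-3.14041104e+00, -8.67425953e-05,  2.63819835e-01]), 'ft_force': array([ 0.23055184, -0.30546894,  0.35029332]), 'wrist_torque': array([-0.08877297, -0.03010615, -0.01312537]), 'grip_force': 0.0, 'opening': 0.09387246928858624}
scene {'fx': 464.73046751424374, 'fy': 464.73046751424374, 'cx': 278.5205860300482, 'cy': 211.52940249817527, 'dist_coeffs': array([-0.01302304,  0.        ,  0.        ,  0.        ,  0.        ]), 'eye': array([0.09851868, 0.7709932 , 0.76412256]), 'orientation': array([ 7.95947881e-01,  6.92350179e-05, -2.46080015e+00])}
top {'fx': 411.57519600724174, 'fy': 411.57519600724174, 'cx': 275.75274650215727, 'cy': 202.92054084683872, 'dist_coeffs': array([-0.0996893,  0.       ,  0.       ,  0.       ,  0.       ]), 'eye': array([0.48486574, 0.23990055, 0.97102572]), 'orientation': array([ 0.03390104, -0.00411747, -1.55735678])}
```

View pics/top0.png

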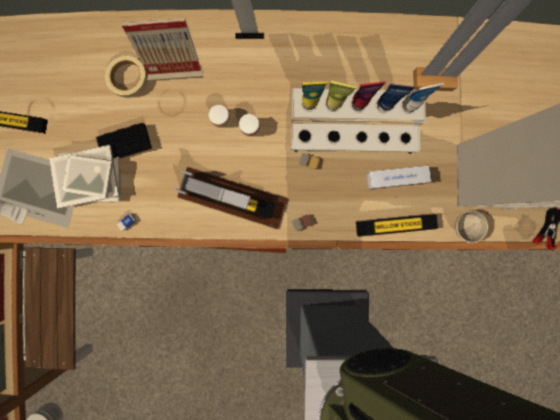

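View pics/scene0.png

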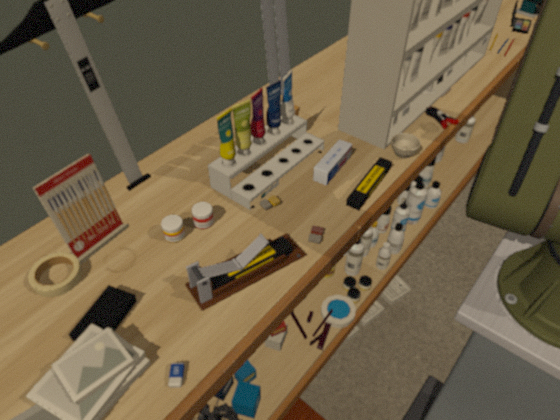

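The top view shows the spare tin (black, yellow label) around (398,225). The holder is around (232,195), with its hinge to the left and open end to the right. I'll enlarge both.

```bash
python3 - <<'E'
import cv2,numpy as np
p=cv2.imread("pics/top0.png")
a=cv2.resize(p[160:240,170:300],None,fx=6,fy=6,interpolation=cv2.INTER_CUBIC)[:300+180]
cv2.imwrite("pics/c1.png",a)
b=cv2.resize(p[200:250,345:450],None,fx=7,fy=7,interpolation=cv2.INTER_CUBIC)
cv2.imwrite("pics/c2.png",b)
E
```

```text
(no output)
```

View pics/c1.png

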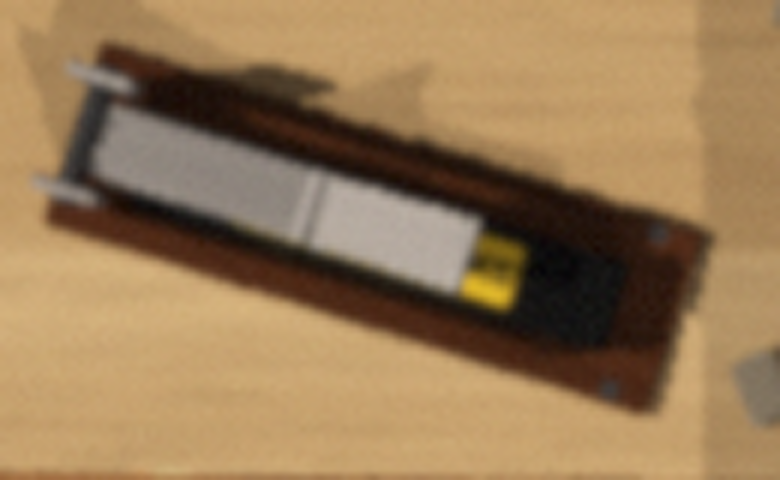

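View pics/c2.png

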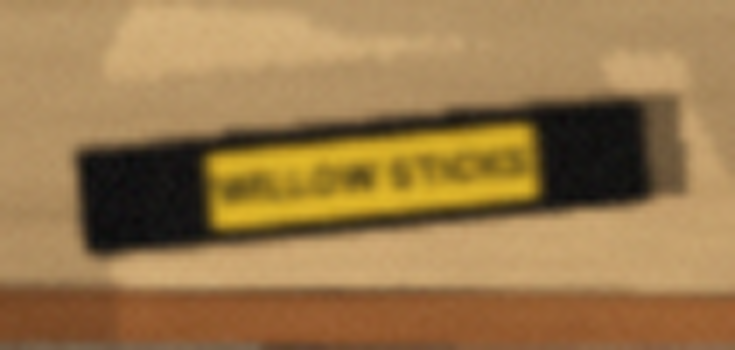

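Holder base corners in crop 1 are at (105,45), (47,222), (655,410) and (712,235). The stocked tin's end is at (625,262)–(607,345) and the lip tip at (482,215)–(460,292). Spare tin corners in crop 2 are at (80,150), (92,252), (640,102) and (650,197). Next I'll convert these to world positions.

```bash
cat > h.py <<'E'
import numpy as np,cv2
from scipy.spatial.transform import Rotation as R
def ray(i,uv,z,Rw=None,eye=None):
    Rw=R.from_euler('xyz',i['orientation']).as_matrix() if Rw is None else Rw
    eye=i['eye'] if eye is None else eye
    K=np.array([[i['fx'],0,i['cx']],[0,i['fy'],i['cy']],[0,0,1]])
    n=cv2.undistortPoints(np.array(uv,float).reshape(-1,1,2),K,i['dist_coeffs']).reshape(-1,2)
    d=np.c_[n[:,0],-n[:,1],-np.ones(len(n))]@Rw.T
    return eye+d*((z-eye[2])/d[:,2])[:,None]
E
python3 - <<'E'
from workcell import bot
from h import *
i=bot.camera_info('top'); np.set_printoptions(precision=4,suppress=True)
c=lambda P,s,o:(np.array(P,float)+.5)/s-.5+o
B=ray(i,c([(105,45),(47,222),(655,410),(712,235)],6,(170,160)),.006)
T=ray(i,c([(625,262),(607,345)],6,(170,160)),.030)
L=ray(i,c([(482,215),(460,292)],6,(170,160)),.070)
S=ray(i,c([(80,150),(92,252),(650,197),(640,102)],7,(345,200)),.024)
for n,Q in(('base',B),('spare',S)):
    print(n,Q[:,:2].tolist(),[np.linalg.norm(Q[k]-Q[k-1]).round(4) for k in range(4)])
# axis +y : open end -> hinge
y=(B[0]+B[1]-B[2]-B[3])[:2];y/=np.linalg.norm(y);print('yaxis',y,'yaw',np.arctan2(-y[0],y[1]))
x=np.array([y[1],-y[0]])
bc=B.mean(0)[:2]
for n,Q in(('basectr',B),('tinend',T),('lip',L)):
    m=Q.mean(0)[:2];print(n,m,'rel base ctr x,y',(m-bc)@x,(m-bc)@y)
sy=(S[0]+S[1]-S[2]-S[3])[:2];print('spare',S.mean(0)[:2],'yaw',np.arctan2(-sy[0],sy[1]))
E
```

```text
base [[0.5995522537325674, 0.44708797848357423], [0.529449261572022, 0.46848690599826615], [0.45916537550115005, 0.22856041625089182], [0.5278374887202514, 0.20716504342492248]] [np.float64(0.2504), np.float64(0.0733), np.float64(0.25), np.float64(0.0719)]
spare [[0.47776618289104855, 0.05051527509695719], [0.4441855064735285, 0.04621259043045059], [0.46413849682170544, -0.14253778627939107], [0.4958464148287806, -0.13896295924460444]] [np.float64(0.1903), np.float64(0.0339), np.float64(0.1898), np.float64(0.0319)]
yaxis [0.2838 0.9589] yaw -0.28771256845413046
basectr [0.529  0.3378] rel base ctr x,y 0.0 0.0
tinend [0.5002 0.2442] rel base ctr x,y -0.001106527237675001 -0.0979254136645456
lip [0.517  0.2973] rel base ctr x,y 4.076008270448302e-05 -0.04229832240937358
spare [ 0.4705 -0.0462] yaw 0.10021929012425712
```

```bash
python3 - <<'E'
from workcell import bot
from h import *
i=bot.camera_info('top'); np.set_printoptions(precision=3,suppress=True)
p,d=bot.camera('top')
v,u=np.mgrid[0:420:2,0:560:2]
uv=np.c_[u.ravel(),v.ravel()];e=i['eye'];Rw=R.from_euler('xyz',i['orientation']).as_matrix()
q=ray(i,uv,0.);f=(q-e);dep=-(f@Rw)[:,2]
P=e+f*(d[uv[:,1],uv[:,0]]/dep)[:,None];ok=d[uv[:,1],uv[:,0]]>0
for n,(a,b,c,g) in dict(shelf=(455,560,85,212),carton=(362,436,162,192),tubes=(290,440,80,155),lamp=(415,530,0,90),tin=(360,438,216,234),bowl=(455,490,209,242),holder=(180,290,165,230)).items():
    m=ok&(uv[:,0]>a)&(uv[:,0]<b)&(uv[:,1]>c)&(uv[:,1]<g)&(P[:,2]>.018)
    print(n,P[m].min(0),P[m].max(0),np.median(P[m],0))
E
```

```text
shelf [ 0.506 -0.389  0.018] [ 0.802 -0.19   0.372] [ 0.59  -0.203  0.245]
carton [ 0.554 -0.118  0.018] [0.606 0.022 0.045] [ 0.579 -0.046  0.041]
tubes [ 0.639 -0.145  0.021] [0.811 0.204 0.21 ] [0.715 0.058 0.068]
lamp [ 0.735 -0.392  0.018] [ 1.002 -0.036  0.33 ] [ 0.845 -0.151  0.162]
tin [ 0.452 -0.14   0.019] [0.487 0.037 0.029] [ 0.471 -0.047  0.023]
bowl [ 0.436 -0.255  0.019] [ 0.506 -0.183  0.043] [ 0.469 -0.235  0.031]
holder [0.482 0.24  0.019] [0.581 0.446 0.076] [0.53  0.351 0.033]
```

Units first: shifts go in shares of 62.5 mm and turns go in shares of 2 pi rad. So -0.18 rad / 6.2832 = -0.0286.

Emit:
move_tool(increments="0,0,0,-0.0286\n0,0,0,-0.0286\n0,0,0,-0.0286\n0,0,0,-0.0286\n0,0,0,-0.0286\n0,0,0,-0.0286\n0,0,0,-0.0286\n0,0,0,-0.0234", aperture=0.07, grip_force=30)

```text
t: 1.15
tcp_pos: [0.1434, -0.5309, 0.4044]
orientation: [-3.142, -0.001, 1.676]
ft_force: [-0.7, -0.4, 0.2]
opening: 0.0703
grip_force: 0.0
```

```bash
cat >> h.py <<'E'
def delta(bot,goal,yaw):
    s=bot.observe();M=R.from_euler('xyz',s['orientation']).as_matrix()
    y=s['orientation'][2]
    print('t',s['t'],'pos',s['tcp_pos'].round(4),'rpy',s['orientation'].round(4),'F',s['ft_force'].round(1),'q',s['joints'].round(2),'open',round(s['opening'],4))
    print('tool delta',(M.T@(np.array(goal)-s['tcp_pos'])).round(4),'turn',round(-(yaw-y),4))
E
python3 - <<'E'
from workcell import bot
from h import *
delta(bot,(0.36,-.122,.33),1.671)
E
```

```text
t 1.15 pos [ 0.1434 -0.5309  0.4044] rpy [-3.1415e+00 -6.0000e-04  1.6762e+00] F [-0.7 -0.4  0.2] q [-1.37  0.3   1.52 -0.    1.32 -1.48] open 0.0703
tool delta [0.3839 0.2584 0.0746] turn 0.0052
```

To row units: 0.05 m is 0.8, 0.045 m is 0.72.

Emit:
move_tool(increments="0.32,0.208,0.064,0\n0.72,0.48,0.144,0\n0.8,0.528,0.16,0\n0.8,0.528,0.16,0\n0.8,0.528,0.16,0\n0.8,0.528,0.16,0\n0.8,0.528,0.16,0\n0.8,0.528,0.16,0")

```text
t: 2.15
tcp_pos: [0.3472, -0.1419, 0.3315]
orientation: [3.141, 0.0, 1.67]
ft_force: [-0.0, -0.5, -0.6]
opening: 0.0702
grip_force: 0.0
```

```bash
python3 - <<'E'
from workcell import bot
from h import *
delta(bot,(0.478,-.124,.33),1.671)
E
```

```text
t 2.15 pos [ 0.3472 -0.1419  0.3315] rpy [3.1410e+00 4.0000e-04 1.6705e+00] F [-0.  -0.5 -0.6] q [-0.49 -0.01  2.06  0.    1.09 -0.59] open 0.0702
tool delta [0.0048 0.1319 0.0016] turn -0.0005
```

To row units: 0.05 m is 0.8, 0.032 m is 0.512.

Emit:
move_tool(increments="0.08,0.512,0,0\n0,0.8,0,0\n0,0.8,0,0\n0,0,0,0\n0,0,0,0")

```text
t: 2.78
tcp_pos: [0.4771, -0.1256, 0.3312]
orientation: [-3.14, -0.0, 1.671]
ft_force: [-0.5, -0.6, -0.7]
opening: 0.0698
grip_force: 0.0
```

```bash
python3 - <<'E'
from workcell import bot
from h import *
delta(bot,(0.478,-.124,.202),1.671)
p,d=bot.camera('wrist');cv2.imwrite('pics/w1.png',p[:,:,::-1]);print(bot.camera_info('wrist'))
E
```

```text
t 2.775 pos [ 0.4771 -0.1256  0.3312] rpy [-3.1404e+00 -4.0000e-04  1.6710e+00] F [-0.5 -0.6 -0.7] q [-0.33  0.25  1.76 -0.    1.13 -0.43] open 0.0698
tool delta [0.0014 0.0012 0.1292] turn -0.0
{'fx': 290.0612556526865, 'fy': 290.0612556526865, 'cx': 281.670394553759, 'cy': 207.21247028632612, 'dist_coeffs': array([-0.02217026,  0.        ,  0.        ,  0.        ,  0.        ]), 'mount': array([[ 9.19586268e-05,  9.63546865e-01,  2.67539588e-01,
         7.84486024e-02],
       [ 9.99999957e-01, -1.63074387e-04,  2.43594572e-04,
        -3.27981815e-04],
       [ 2.78343640e-04,  2.67539554e-01, -9.63546838e-01,
         2.04694051e-02],
       [ 0.00000000e+00,  0.00000000e+00,  0.00000000e+00,
         1.00000000e+00]])}
```

View pics/w1.png

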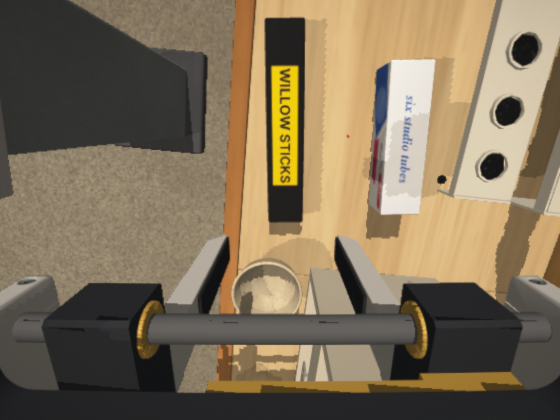

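The wrist view shows the tin between the finger lines, with corners at (267,18), (305,18), (302,221) and (268,221). I'll check that against the top view.

```bash
python3 - <<'E'
from workcell import bot
from h import *
s=bot.observe();i=bot.camera_info('wrist');m=i['mount']
T=R.from_euler('xyz',s['orientation']).as_matrix()
S=ray(i,[(267,18),(305,18),(302,221),(268,221)],.024,T@m[:3,:3],s['tcp_pos']+T@m[:3,3])
# row 221 is top or front edge
print(S.round(4));y=(S[0]+S[1]-S[2]-S[3])[:2];L=np.linalg.norm(y)/2;y/=2*L
c=S.mean(0)[:2];yaw=np.arctan2(-y[0],y[1]);print('ctr',c,'L',L,'yaw',yaw,'grasp',c-.078*y)
g=c-.078*y
delta(bot,(*g,.202),yaw+np.pi/2)
E
```

```text
[[ 0.4464  0.0431  0.024 ]
 [ 0.4796  0.0465  0.024 ]
 [ 0.499  -0.1396  0.024 ]
 [ 0.4637 -0.1432  0.024 ]]
ctr [ 0.47218448 -0.04828739] L 0.18709386915839873 yaw 0.09812606675088233 grasp [ 0.47982604 -0.12591217]
t 2.825 pos [ 0.4769 -0.1257  0.3315] rpy [-3.1410e+00 -2.0000e-04  1.6706e+00] F [-0.5  0.3  0.3] q [-0.33  0.25  1.76 -0.    1.13 -0.43] open 0.07
tool delta [-0.0006  0.003   0.1295] turn 0.0017
```

Both cameras agree. I'll descend and grip.

To row units: 0.045 m is 0.72, 0.035 m is 0.56.

Emit:
move_tool(increments="0,0.04,0.48,0\n0,0,0.72,0\n0,0,0.56,0\n0,0,0.312,0\n0,0,0,0\n0,0,0,0")

```text
t: 3.58
tcp_pos: [0.4799, -0.1256, 0.2033]
orientation: [3.141, 0.0, 1.67]
ft_force: [-0.2, 0.1, 0.5]
opening: 0.0698
grip_force: 0.0
```

Emit:
move_tool(increments="0,0,0,0\n0,0,0,0\n0,0,0,0\n0,0,0,0\n0,0,0,0\n0,0,0,0", aperture=0.02, grip_force=40)

```text
t: 4.32
tcp_pos: [0.4801, -0.1253, 0.2022]
orientation: [-3.142, -0.0, 1.671]
ft_force: [-0.9, -0.1, 3.1]
opening: 0.0361
grip_force: 40.0
```

To row units: -0.04 m is -0.64, -0.03 m is -0.48, 0.15 rad / 6.2832 = 0.0239.

Emit:
move_tool(increments="0,0,-0.32,0\n0,0,-0.64,0\n0,0,-0.48,0\n0,0,0,0.0159\n0,0,0,0.0239\n0,0,0,0.022\n0,0,0,0\n0,0,0,0")

```text
t: 5.32
tcp_pos: [0.4801, -0.1253, 0.292]
orientation: [-3.141, 0.0, 1.286]
ft_force: [0.8, 1.1, -0.9]
opening: 0.0363
grip_force: 40.0
```

```bash
python3 - <<'E'
from workcell import bot
from h import *
O=np.array([.5272,.3315]);y=np.array([.284,.9588])
delta(bot,(*(O-.243*y),.245),np.pi/2-.288)
p,d=bot.camera('wrist');cv2.imwrite('pics/w2.png',p[:,:,::-1])
E
```

```text
t 5.325 pos [ 0.4801 -0.1253  0.292 ] rpy [-3.1413  0.      1.2859] F [ 0.8  1.1 -0.9] q [-0.33  0.31  1.79 -0.    1.04 -0.04] open 0.0363
tool delta [ 0.2087 -0.0839  0.047 ] turn 0.0031
```

View pics/w2.png

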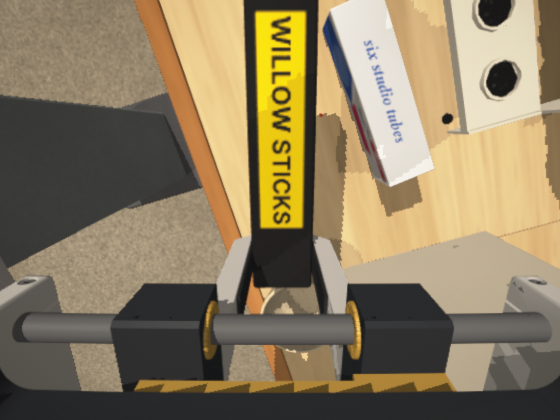

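To row units: 0.046 m is 0.736, 0.025 m is 0.4, 0.003 rad / 6.2832 = 0.0005.

Emit:
move_tool(increments="0.4,-0.16,0,0\n0.736,-0.296,0,0\n0.736,-0.296,0,0\n0.736,-0.296,0,0\n0.736,-0.296,0,0.0005\n0,0,0.4,0\n0,0,0,0\n0,0,0,0")

```text
t: 6.38
tcp_pos: [0.4592, 0.0985, 0.2678]
orientation: [3.141, -0.0, 1.28]
ft_force: [-0.2, -1.2, -0.3]
opening: 0.0364
grip_force: 40.0
```

```bash
python3 - <<'E'
from workcell import bot
from h import *
O=np.array([.5272,.3315]);y=np.array([.284,.9588])
delta(bot,(*(O-.243*y),.217),np.pi/2-.288)
p,d=bot.camera('scene');cv2.imwrite('pics/s2.png',cv2.resize(p[130:330,150:400,::-1],None,fx=3,fy=3,interpolation=2))
p,d=bot.camera('wrist');cv2.imwrite('pics/w3.png',p[:,:,::-1])
E
```

```text
t 6.375 pos [0.4592 0.0985 0.2678] rpy [ 3.1412e+00 -1.0000e-04  1.2798e+00] F [-0.2 -1.2 -0.3] q [ 0.13  0.29  1.88 -0.    0.97  0.42] open 0.0364
tool delta [-0.0003 -0.001   0.0508] turn -0.003
```

View pics/s2.png

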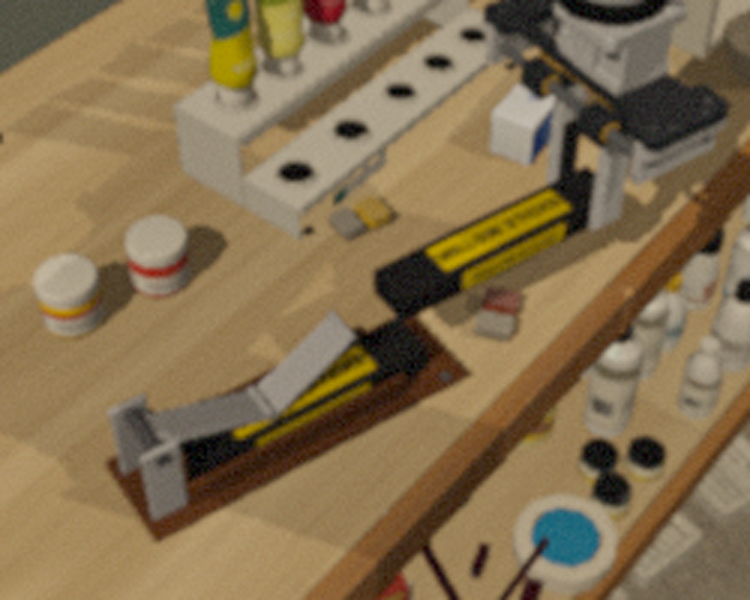

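View pics/w3.png

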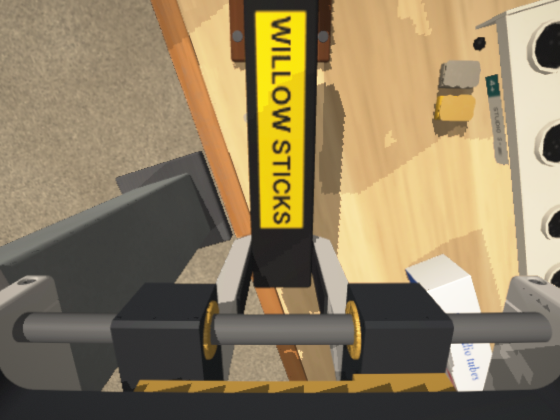

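The tin hangs level and straight. The base screws at (237,37) and (325,37) are centred on column 281, the tool's midline, so it is aligned. I'll lower it and push in, watching the force.

To row units: 0.02 m is 0.32, 0.015 m is 0.24, -0.003 rad / 6.2832 = -0.0005.

Emit:
move_tool(increments="0,0,0.24,0\n0,-0.008,0.232,-0.0005\n0,0,0,0\n0.32,0,0,0\n0.32,0,0,0\n0.32,0,0,0\n0,0,0,0")

```text
t: 7.35
tcp_pos: [0.4755, 0.1577, 0.2374]
orientation: [-3.141, 0.0, 1.285]
ft_force: [-0.0, -0.8, -3.5]
opening: 0.0365
grip_force: 40.0
```

Emit:
move_tool(increments="0.24,0,0,0\n0.32,0,0,0\n0.24,0,0,0\n0,0,0,0")

```text
t: 7.85
tcp_pos: [0.4899, 0.2056, 0.2376]
orientation: [3.141, -0.001, 1.284]
ft_force: [0.6, 1.2, -3.1]
opening: 0.0362
grip_force: 40.0
```

```bash
python3 - <<'E'
from workcell import bot
from h import *
O=np.array([.5272,.3315]);y=np.array([.284,.9588])
delta(bot,(*(O-.075*y),.235),np.pi/2-.288)
p,d=bot.camera('scene');cv2.imwrite('pics/s3.png',cv2.resize(p[130:330,150:400,::-1],None,fx=3,fy=3,interpolation=2))
E
```

```text
t 7.85 pos [0.4899 0.2056 0.2376] rpy [ 3.1413e+00 -7.0000e-04  1.2838e+00] F [ 0.6  1.2 -3.1] q [0.33 0.46 1.73 0.   0.95 0.62] open 0.0362
tool delta [0.0563 0.0001 0.0026] turn 0.001
```

View pics/s3.png

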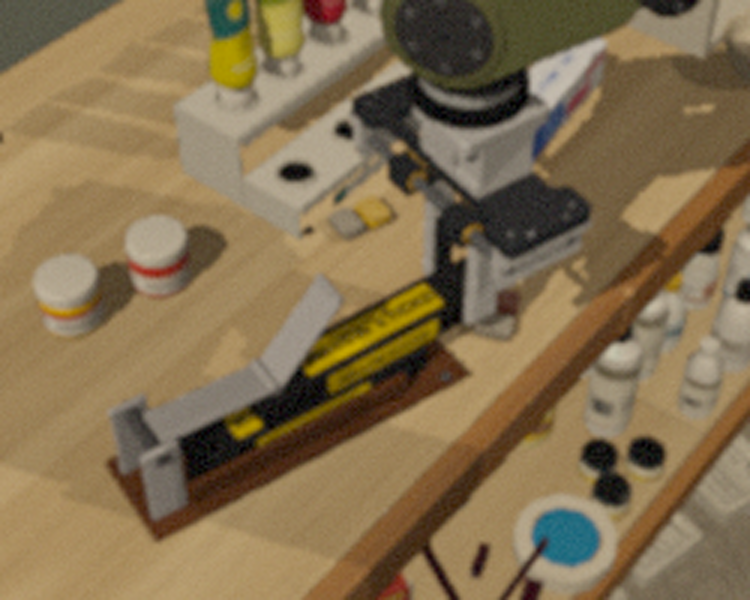

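The tin is on top of the stocked tin and has lifted the arm at (270,370). I'll continue pushing it home.

To row units: 0.015 m is 0.24, 0.014 m is 0.224.

Emit:
move_tool(increments="0.24,0,0,0\n0.24,0,0,0\n0.224,0,0.016,0\n0,0,0,0")

```text
t: 8.4
tcp_pos: [0.5023, 0.2479, 0.2366]
orientation: [3.141, -0.001, 1.284]
ft_force: [0.6, 0.9, -1.9]
opening: 0.0365
grip_force: 40.0
```

Emit:
move_tool(increments="0.064,0,0.016,0\n0.064,0,0,0\n0,0,0,0")

```text
t: 8.78
tcp_pos: [0.5046, 0.2545, 0.2358]
orientation: [3.141, -0.001, 1.283]
ft_force: [0.1, 0.1, -0.4]
opening: 0.0363
grip_force: 40.0
```

```bash
python3 - <<'E'
from workcell import bot
from h import *
O=np.array([.5272,.3315]);y=np.array([.284,.9588])
delta(bot,(*(O-.075*y),.2325),np.pi/2-.288)
E
```

```text
t 8.775 pos [0.5046 0.2545 0.2358] rpy [ 3.1412e+00 -7.0000e-04  1.2827e+00] F [ 0.1  0.1 -0.4] q [0.4  0.53 1.63 0.   0.99 0.69] open 0.0363
tool delta [ 0.0052 -0.0002  0.0033] turn -0.0001
```

To row units: 0.002 m is 0.032, 0.001 m is 0.016.

Emit:
move_tool(increments="0.032,0,0.016,0\n0.032,0,0.016,0\n0,0,0,0")

```text
t: 9.15
tcp_pos: [0.5057, 0.2583, 0.2337]
orientation: [3.141, -0.0, 1.283]
ft_force: [-0.1, -2.0, 0.6]
opening: 0.0365
grip_force: 40.0
```

Emit:
move_tool(increments="0.032,0,0.016,0\n0,0,0,0")

```text
t: 9.4
tcp_pos: [0.5062, 0.2603, 0.2326]
orientation: [3.142, -0.0, 1.283]
ft_force: [0.2, -2.6, 0.8]
opening: 0.0364
grip_force: 40.0
```

Emit:
move_tool(increments="0.016,0,0,0\n0,0,0,0")

```text
t: 9.65
tcp_pos: [0.5064, 0.2612, 0.2326]
orientation: [-3.142, -0.0, 1.283]
ft_force: [-0.3, -3.4, 0.5]
opening: 0.0365
grip_force: 40.0
```

To row units: 0.002 m is 0.032.

Emit:
move_tool(increments="0.032,0,0,0\n0,0,0,0")

```text
t: 9.9
tcp_pos: [0.5069, 0.2626, 0.2323]
orientation: [-3.14, 0.002, 1.283]
ft_force: [-3.9, -9.6, 2.5]
opening: 0.0363
grip_force: 40.0
```

Emit:
move_tool(increments="0.016,0,0.016,0\n0,0,0,0")

```text
t: 10.15
tcp_pos: [0.5071, 0.2631, 0.2321]
orientation: [-3.14, 0.003, 1.283]
ft_force: [-10.9, -17.0, 14.7]
opening: 0.0365
grip_force: 40.0
```

At the stop wall and resting on the lower tin. I'll back off the push, open modestly and lift off.

To row units: -0.0015 m is -0.024, -0.001 m is -0.016.

Emit:
move_tool(increments="-0.024,0,-0.016,0\n0,0,0,0")

```text
t: 10.4
tcp_pos: [0.5067, 0.2625, 0.2324]
orientation: [-3.141, 0.001, 1.283]
ft_force: [-1.2, -4.0, -1.2]
opening: 0.0364
grip_force: 40.0
```

Emit:
move_tool(increments="0,0,0,0\n0,0,0,0\n0,0,0,0\n0,0,0,0", aperture=0.06)

```text
t: 10.9
tcp_pos: [0.5069, 0.2626, 0.2327]
orientation: [3.141, -0.0, 1.283]
ft_force: [-0.0, -0.7, -0.8]
opening: 0.0601
grip_force: 0.0
```

Emit:
move_tool(increments="-0.08,0,-0.16,0\n-0.16,0,-0.48,0\n-0.32,0,-0.8,0\n-0.64,0,-0.64,0\n-0.8,0,-0.16,0\n-0.8,0,0,0\n-0.8,0,0,0\n0,0,0,0")

```text
t: 11.9
tcp_pos: [0.4421, 0.0446, 0.3735]
orientation: [3.14, -0.0, 1.279]
ft_force: [-0.3, 1.0, 0.5]
opening: 0.0599
grip_force: 0.0
```

```bash
python3 - <<'E'
from workcell import bot
from h import *
p,d=bot.camera('scene');cv2.imwrite('pics/s4.png',cv2.resize(p[180:330,150:350,::-1],None,fx=3.9,fy=3.9,interpolation=2))
i=bot.camera_info('top');p,d=bot.camera('top');cv2.imwrite('pics/t4.png',cv2.resize(p[160:240,170:300,::-1],None,fx=6,fy=6,interpolation=2))
E
```

```text
(no output)
```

View pics/s4.png

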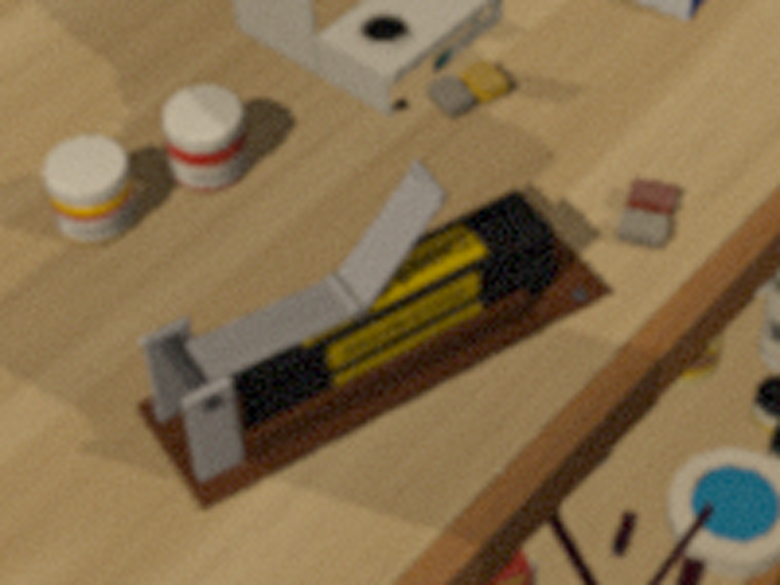

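View pics/t4.png

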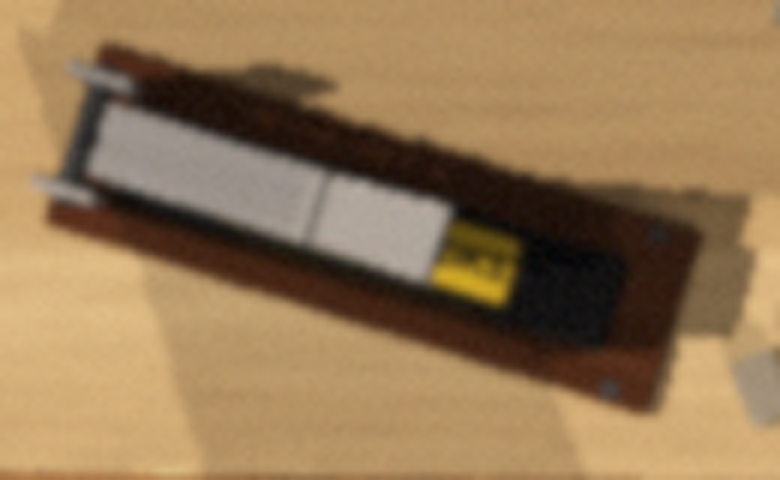

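The spare tin lies flat and in line on the stocked tin. Its free end is at (622,258)–(605,342) in the top crop, level with the lower tin's end. The arm is pressing on it and the gripper is clear.

```bash
python3 -c "
from workcell import bot
print(bot.hand_in())"
```

```text
the job is handed in; nothing more can be done
None
```

The spare tin is tucked under the sprung arm, flat on top of the stocked tin, in line with it and pushed home to the stop wall; the gripper is clear and I handed the job in at about 12 s (no verdict was returned).

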